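Shift the jar roller into third gear

TASK

Put the sample-jar roller into third gear by pushing its lever with the fingertips: bring the lever to the cross slot of its H-shaped gate, push it across to the right-hand lane (right as seen from the robot), then push it forward, away from the robot, fully home in the third slot. Only push the lever, never pinch it between the fingers, and leave the jars, bottle, beaker, cap and sieve where they stand. Finish with the lever at rest and the hand clear.

Things in the scene. Friction and masses are not known exactly. Their poses are not given: they have to be found in the camera images.
- gearbox: the fixed jar roller: a grey gearbox 150 x 150 mm, 105 mm tall, topped by a 10 mm steel gate plate, with two rubber rollers and a lying jar beyond it (78 to 227 mm forward of the origin, 320 mm wide, up to 113 mm tall). Origin under the gearbox's centre, on the table; x points forward (away from the robot), y left, z up. The lever pivots on the gearbox's axis 30 mm above the table
- across (a joint): sideways lean of the lever, rad: 0 upright, about -0.3 in the left lane, about +0.3 in the right lane; positive leans right (-y of the gearbox). Free play in a lane about 0.05 either way. No spring: friction of about 0.35 N m holds it where it is left
- forward (a joint): forward lean of the lever, rad: 0 in the cross slot (free to cross within about 0.05 of it), positive leans forward (+x of the gearbox); the slot ends stop it at about +0.36 and -0.36. No spring: friction of about 0.35 N m (some 2 to 3 N of push at the grip) holds it where it is left
- grip (a point): centre of the lever's white plastic grip, an upright rounded block 30 x 30 mm and 50 mm tall that tops the stick, 160 mm from the pivot along the stick (190 mm above the table when upright); axes as the gearbox when upright, leaning with the lever
- neutral (a point): centre of the H-shaped opening, on top of the gate plate, 105 mm above the table; gearbox axes. The opening is 18 mm wide: two lanes along x, 22 mm left and right of centre, from 33 mm behind to 33 mm ahead, joined by a cross slot along y through the centre. The 10 mm steel stick can change lanes only in the cross slot; the plate tongues beside it have half-round tips
- third_slot (a point): where the stick's centre line passes the top of the plate when home in the third slot: 28 mm forward and 22 mm right of point neutral; gearbox axes. Slots: first = left ahead, second = left behind, third = right ahead, fourth = right behind
- grip_front: robot-side (-x) face of the upright white grip (a flat about 18 mm wide and 42 mm tall, 15 mm from the grip's centre line); origin 2 mm inside the middle of that face; moves with the lever
- grip_back: far (+x) face of the upright white grip (a flat about 18 mm wide and 42 mm tall, 15 mm from the grip's centre line); origin 2 mm inside the middle of that face; moves with the lever
- grip_left: left (+y) face of the upright white grip (a flat about 18 mm wide and 42 mm tall, 15 mm from the grip's centre line); origin 2 mm inside the middle of that face; moves with the lever
- grip_right: right (-y) face of the upright white grip (a flat about 18 mm wide and 42 mm tall, 15 mm from the grip's centre line); origin 2 mm inside the middle of that face; moves with the lever
- jar_0: loose white sample jar with red cap, 48 mm across, 85 mm tall, standing near the gearbox; origin under its centre. Bystander
- jar_1: loose white sample jar with red cap, 48 mm across, 85 mm tall, standing near the gearbox; origin under its centre. Bystander
- jar_2: loose white sample jar with red cap, 48 mm across, 85 mm tall, standing near the gearbox; origin under its centre. Bystander
- wash_bottle: loose clear wash bottle, 66 mm across, 170 mm tall; origin under its centre. Bystander
- beaker: loose white plastic beaker, 90 mm across, 110 mm tall; origin under its centre. Bystander
- cap: loose red screw cap, 42 mm across, 14 mm tall, lying on the right robot-side corner of the gate plate; origin under its centre. Bystander
- sieve: loose round steel sieve tin, 100 mm across, 30 mm tall; origin under its centre. Bystander

How it is judged:
On the way, in this order (a step that is already met when the one before it is completed fails the run):
1. the lever is across in the right-hand lane, at the cross slot (value of joint across above 0.2 rad and value of joint forward between -0.15 and 0.15 rad).
2. the lever is forward, home in the third slot (value of joint across above 0.2 rad and value of joint forward above 0.31 rad), for 0.1 s.
At the end, for the whole second after the job is handed in: the lever leans right by more than 0.2 rad and forward by more than 0.31 rad (the slot's end stops it at about 0.36), at rest, and every bystander stands within 20 mm of its start (all of step 2 and velocity of joint across between -0.05 and 0.05 rad/s and velocity of joint forward between -0.05 and 0.05 rad/s and distance of each of jar_0, jar_1, jar_2, wash_bottle, beaker, cap, sieve from where it was at the start of the episode below 0.02 m); the robot touches nothing.
It fails at once if the lever's grip is pinched: opposite faces pressed by the fingers at the same time (over 1 N each) ((contact force between the fingers and grip_front above 1 N and contact force between the fingers and grip_back above 1 N) or (contact force between the fingers and grip_left above 1 N and contact force between the fingers and grip_right above 1 N)).
It fails at once if a jar, the bottle, the beaker, the cap or the sieve is moved more than 20 mm, carried or lifted (distance of any of jar_0, jar_1, jar_2, wash_bottle, beaker, cap, sieve from where it was at the start of the episode above 0.02 m).
It also fails if it takes over 67 s, if anything falls off the work surface, if the arm or the gripper's body presses on something with over 40 N, if the wrist force passes 120 N, or if a joint passes its speed limit or range.

ROBOT

A 7-joint arm with a two-finger parallel gripper is mounted at the origin on the work surface. World frame = base frame: x ahead of the robot, y to its left, z up, the work surface at z = 0. Lengths are in m, angles in rad, forces in N, time in s.
With the tool pointing down it reaches from about 0.4 to 0.875 m from the base axis. Payload 19.3 kg.
Tool frame: the origin (TCP) lies at the very end of the fingers, on their centre line; the grasp point (between the pads) lies 19 mm behind it; z points along the fingers, y is the line along which they close (so a half turn about z gives the same grasp; the last joint's range is limited). The gripper opens to 85 mm and grips with 20 to 120 N. Pads are 22 mm wide; open, the fingers measure 114 mm over their backs; the gripper's body (76 mm by 85 mm) begins 54 mm behind the grasp point. The pads swing forward as they close: fully open they stand 13 mm farther back than shut.
Start: joints at [1.232, 0.521, -0.036, 1.599, 0.021, 1.021, -0.113], TCP at [0.166, -0.603, 0.231] pointing down, gripper open.
Joint ranges: [-2.91, 2.91], [-0.3, 2.13], [-1.5, 1.42], [0.17, 2.43], [-1.26, 4.41], [0.16, 1.93], [-2.52, 2.52]. Speed limits (rad/s): [1.89, 1.89, 2.39, 2.39, 3.01, 3.01, 3.01].

INTERFACE

Orientations are given as [roll, pitch, yaw] about the fixed x, y, z axes, in that order (R = Rz(yaw) Ry(pitch) Rx(roll)).
In Python, from workcell import bot gives the robot as it stands.
- The arm moves only by the tool jog_arm, never from a script. Its argument "motion" is a list of rows, each a list of 5 numbers: the shift along the tool's x, y, z scaled (see below), then the turn about the tool's z scaled (see below), then the opening, from 0 (shut) to 1 (fully open). A call has 1 to 12 rows; each row shifts and turns the commanded pose from where the row before left it, along the tool's axes as they then stand; what a row does not reach is not made up. The controller multiplies each number of a shift by 30 mm and each number of a turn by 0.08 rad. A row lasts 1/10 s, in which the tool goes at most 50 mm and 8.59 degrees, less where a joint would pass 70% of its speed; a pose out of reach is approached as far as the arm can. A call with a number of a shift or a turn outside -1 to 1 is refused whole. A call with a gripper value outside its range is refused whole. The fingers move at their own pace and stop on an object; "newtons" is the grip in N (left out, the last holds). Time passes only in rows, so rows that do not move let the fingers close. It gives the time, the measured TCP pose, the force, the opening and the grip force at its end, in the units of the state.
- bot.observe(): the state, without advancing time (a new reading comes with each control period).
- bot.grab_frame(name): name is "side" or "top"; returns a dict with "pixels" (480x640x3 uint8, red, green, blue), "fovy" (degrees; the focal length in pixels is half the picture's height over the tangent of half this angle, whatever the lens; pixels are square), "cx", "cy" (the principal point, pixels), "k1" (the pictures are not rectified: a ray, as slopes to the right and down, at radius r is drawn at 1 + k1 r^2 times it, then the intrinsics apply), "rvec" (rotation vector, rad) and "tvec" (3), from world to camera coordinates, as OpenCV has them. Camera axes: x right, y down, z forward; pixel columns grow to the right and rows downward; lengths in m; the calibration is good to about 2 mm. A picture is of the moment at which its call begins. There is no depth.
- bot.job_done(): hands the job in; it is judged then, once.
The state is a dict: "clock": time; "qpos": joint angles; "qd": joint speeds; "joint_efforts": joint torques, N m; "position": TCP position; "tool_rot": TCP orientation; "force": force on the tool from outside, world axes, zero at the start; "moment": the same for the moment, N m; "grip_width": finger opening in m; "finger_force": force on a finger pad.
Only numpy, scipy, OpenCV 4.12 (cv2) and the standard library are available. Lean on these libraries where they do the work, as an engineer would, in place of code of your own. Each camera call takes 0.05 s, during which the arm holds its last target. There are 200 camera calls.

## Working session

There is one attempt and no reset: what is moved stays moved. The work goes in short steps, Python scripts to look and compute and a tool call to move; the robot and the scene stay as the last step left them, time stands still between calls to the robot, and variables do not carry over. Pictures are saved under pics/ and viewed, at most 10 in all, crops included, and the job is handed in when it is done.

Besides the shell and the picture viewer there is one more tool, called after "Call:" as name([rows], argument=value, ...), one row to a line, values as JSON. jog_arm: Moves the arm, as the interface text tells. Shifts and turns lie within -1 to 1; 1 stands for 30 mm of shift or 0.08 rad of turn. Its arguments: {"type":"object","properties":{"motion":{"type":"array","items":{"type":"array","items":{"type":"number"}}},"newtons":{"type":"number"}},"required":["motion"]}

```bash
mkdir -p pics; cat > h.py <<'E'
import numpy as np, cv2, pickle
from workcell import bot
def grab(n,fn):
    f=bot.grab_frame(n); cv2.imwrite(f'pics/{fn}.png',f['pixels'][:,:,::-1]); pickle.dump(f,open(f'pics/{fn}.pkl','wb')); return f
def K(f):
    F=240/np.tan(np.radians(f['fovy'])/2); return np.array([[F,0,f['cx']],[0,F,f['cy']],[0,0,1.]]),np.array([f['k1'],0,0,0,0.])
def ray(f,uv):
    k,d=K(f); p=cv2.undistortPoints(np.array([[uv]],float),k,d)[0,0]  # cv2 model: same k1
    R=cv2.Rodrigues(np.array(f['rvec'],float))[0]; return -R.T@np.array(f['tvec']).ravel(), R.T@np.array([p[0],p[1],1])
def onz(f,uv,z):
    c,d=ray(f,uv); return c+d*(z-c[2])/d[2]
def tri(obs):
    A=np.zeros((3,3));b=np.zeros(3)
    for f,uv in obs:
        c,d=ray(f,uv); d/=np.linalg.norm(d); P=np.eye(3)-np.outer(d,d); A+=P;b+=P@c
    return np.linalg.solve(A,b)
def proj(f,P):
    k,d=K(f); return cv2.projectPoints(np.array(P,float).reshape(-1,3),np.array(f['rvec'],float),np.array(f['tvec'],float),k,d)[0].reshape(-1,2)
def load(fn): return pickle.load(open(f'pics/{fn}.pkl','rb'))
E
python3 - <<'E'
from h import *
for n in('side','top'):
    f=grab(n,n+'0'); print(n,{k:v for k,v in f.items() if k!='pixels'}, ray(f,(320,240))[0])
print(bot.observe())
E
```

```text
side {'fovy': 56.13872115875955, 'cx': 313.6035093937027, 'cy': 241.4665114602522, 'k1': -0.07042424669189325, 'rvec': array([ 2.27325952, -0.21352499,  0.12686817]), 'tvec': array([-0.51021068,  0.20323316,  0.88729239])} [ 0.37942234 -0.62717558  0.74269503]
top {'fovy': 44.027725888302186, 'cx': 322.0273315557269, 'cy': 242.85090004495916, 'k1': -0.043648159759237616, 'rvec': array([ 2.14769376, -2.2093704 ,  0.04038487]), 'tvec': array([0.10301482, 0.52901754, 1.23016855])} [0.45521979 0.05919053 1.26216389]
{'clock': 0.1, 'qpos': array([ 1.2317826 ,  0.52190491, -0.0363084 ,  1.59992673,  0.02119861,
        1.02109058, -0.11279903]), 'qd': array([ 9.83599126e-04, -1.29703523e-03, -6.13495203e-04,  7.38187714e-05,
        1.63112757e-03,  1.06046446e-03,  2.09132261e-03]), 'joint_efforts': array([ 5.90508222e-03, -9.28476977e+01,  1.98548935e+00, -3.70520389e+01,
        1.82271260e-02,  5.49461256e-03, -5.67723907e-05]), 'position': array([ 0.16587573, -0.60229252,  0.23082303]), 'tool_rot': array([-3.14065079e+00,  7.33170955e-05,  2.68786082e-01]), 'force': array([ 0.03591879, -0.13181202, -0.39825988]), 'moment': array([-0.02108142,  0.00545132, -0.00303584]), 'finger_force': 0.0, 'grip_width': 0.08545232406342224}
```

View pics/side0.png

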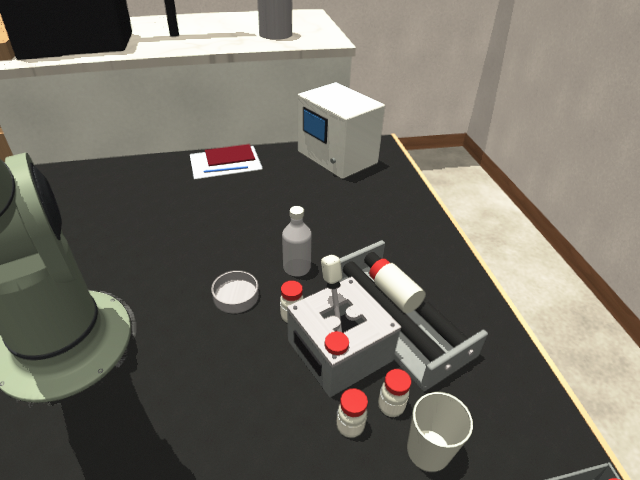

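View pics/top0.png

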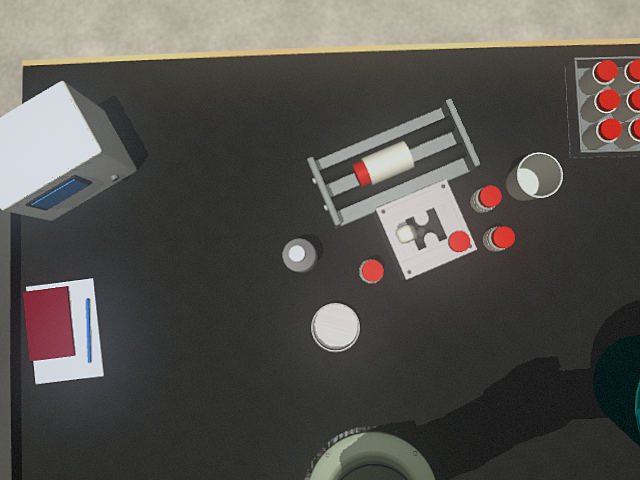

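The side view shows the gearbox around (343,335), with the grip at (332,268) and the cap at (337,343). In the top view the gearbox is at (427,230), the grip at (405,233) leaning left, and the cap at (459,241). I'll enlarge both views to get the corners.

```bash
python3 - <<'E'
import cv2,numpy as np
a=cv2.imread('pics/top0.png')[165:290,360:527]; b=cv2.imread('pics/side0.png')[240:390,270:420]
a=cv2.resize(a,None,fx=4,fy=4,interpolation=cv2.INTER_CUBIC)[:, :]; cv2.imwrite('pics/c_top.png',a)
b=cv2.resize(b,None,fx=4,fy=4,interpolation=cv2.INTER_CUBIC); cv2.imwrite('pics/c_side.png',b)
E
```

```text
(no output)
```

View pics/c_top.png

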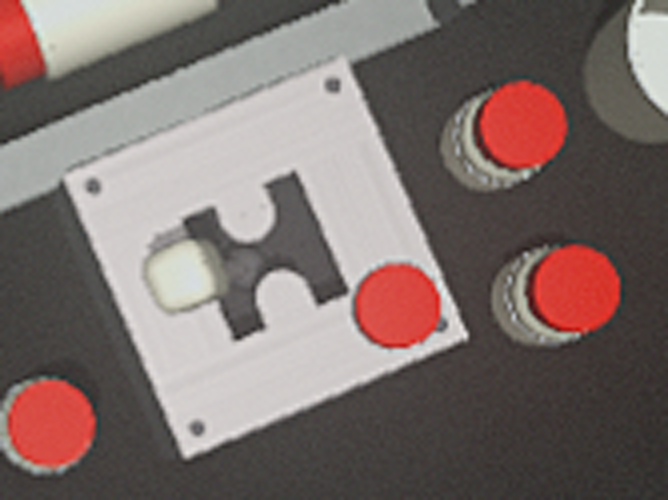

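View pics/c_side.png

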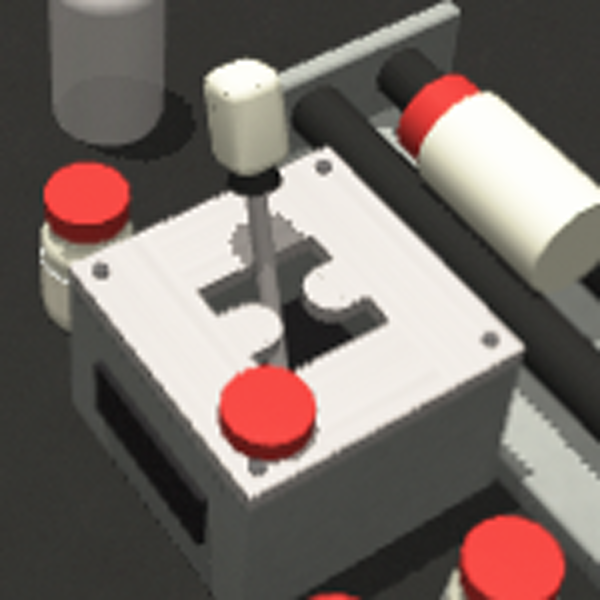

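The top crop shows the plate corners at (66,177), (348,58), (468,338) and (187,459), with the grip at (183,275) leaning into the left lane. In the side crop the grip is centred at about (246,117) and the stick enters the gate near the cross slot. Next I'll fit the poses.

```bash
cat > m.py <<'E'
from h import *
from scipy.optimize import least_squares
def gear():
    t=load('top0');s=load('side0')
    ct=np.array([(66,177),(348,58),(468,338),(187,459)])/4+[360,165]  # FL FR NR NL
    cs=np.array([(328,148),(523,350),(250,498),(72,265)])/4+[270,240]
    L=np.array([(75,75),(75,-75),(-75,-75),(-75,75)])/1e3
    def P(x): c,s_=np.cos(x[2]),np.sin(x[2]); return np.c_[L@np.array([[c,s_],[-s_,c]])+x[:2],np.full(4,.105)]
    r=least_squares(lambda x:np.r_[(proj(t,P(x))-ct).ravel(),(proj(s,P(x))-cs).ravel()],[.63,-.05,-.3])
    return r.x,r.fun
def local(g,p):
    c,s=np.cos(g[2]),np.sin(g[2]); d=np.array(p[:2])-g[:2]; return np.array([c*d[0]+s*d[1],-s*d[0]+c*d[1],p[2]])
def world(g,l):
    c,s=np.cos(g[2]),np.sin(g[2]); return np.array([g[0]+c*l[0]-s*l[1],g[1]+s*l[0]+c*l[1],l[2]])
E
python3 - <<'E'
from m import *
g,r=gear(); print('gear',g,np.round(r,1))
t=load('top0');s=load('side0')
for f,pts,o in((t,[(66,177),(348,58),(468,338),(187,459)],(360,165)),(s,[(328,148),(523,350),(250,498),(72,265)],(270,240))):
    print([np.round(local(g,onz(f,np.array(p)/4+o,.105))*1e3) for p in pts])
G=tri([(t,np.array((185,274))/4+[360,165]),(s,np.array((246,117))/4+[270,240])])
print('grip world',G,'local',local(g,G), 'dist pivot',np.linalg.norm(local(g,G)-[0,0,.03]))
l=local(g,G)-[0,0,.03]; print('across',np.arctan2(-l[1],l[2]),'fwd',np.arctan2(l[0],l[2]))
# bystanders
o={'jar_far':((523,125),.085),'jar_near':((575,288),.085),'jar_left':((50,424),.085),'cap':((398,306),.119)}
for k,(p,z) in o.items():
    w=onz(t,np.array(p)/4+[360,165],z); print(k,np.round(w,3),np.round(local(g,w)*1e3))
for k,p,z in(('bottle',(297,254),.17),('sieve',(335,327),.03),('beaker',(541,174),.11)):
    w=onz(t,p,z); print(k,np.round(w,3),np.round(local(g,w)*1e3))
E
```

```text
gear [ 0.54844412 -0.11854451  0.36912392] [-0.5 -1.1 -0.6 -0.9  0.2 -0.5 -0.5 -0.8 -0.4  0.1 -0.   0.3 -0.9  1.
 -1.6  0.6]
[array([ 73.,  75., 105.]), array([ 73., -75., 105.]), array([-76., -74., 105.]), array([-77.,  75., 105.])]
[array([ 76.,  75., 105.]), array([ 75., -74., 105.]), array([-73., -74., 105.]), array([-72.,  75., 105.])]
grip world [ 0.5346626  -0.06962758  0.18253606] local [0.00479591 0.05059442 0.18253606] dist pivot 0.16077949483501788
across -0.3202692797431348 fwd 0.03143077337427754
jar_far [ 0.611 -0.252  0.085] [  10. -147.   85.]
jar_near [ 0.529 -0.274  0.085] [ -74. -138.   85.]
jar_left [ 0.469 -0.012  0.085] [-36. 128.  85.]
cap [ 0.52  -0.179  0.119] [-48. -46. 119.]
bottle [0.503 0.131 0.17 ] [ 48. 249. 170.]
sieve [0.356 0.066 0.03 ] [-113.  241.   30.]
beaker [ 0.648 -0.346  0.11 ] [  11. -248.  110.]
```

Call:
jog_arm([
  [0,0,-0.6,-0.6,0],
  [0,0,-0.6,-0.65,0],
  [0,0,-0.6,0,0],
  [0,0,-0.4,0,0],
  [0,0,0,0,0],
  [0,0,0,0,0],
  [0,0,0,0,0],
], newtons=20)

```text
clock: 0.8
position: [0.1659, -0.6022, 0.2962]
tool_rot: [-3.14, -0.0, 0.369]
force: [0.5, -0.0, -0.1]
grip_width: 0.0002
finger_force: 0.0
```

```bash
cat > w.py <<'E'
import sys
from m import *
g,_=gear(); o=bot.observe()
print('t',o['clock'],'local mm',np.round(local(g,o['position'])*1e3,1),'rot',np.round(o['tool_rot'],3),'F local',np.round(local(np.array([0,0,g[2]]),o['force']),1),'w',round(o['grip_width'],4))
if len(sys.argv)>1:
    T=np.array(eval(sys.argv[1]))/1e3; d=world(g,T)-o['position']; y=o['tool_rot'][2]
    c,s=np.cos(y),np.sin(y); print('tool units', np.round(np.array([c*d[0]+s*d[1], s*d[0]-c*d[1], -d[2]])/.03,2),'yaw units',round((y-g[2])/.08,2))
E
python3 w.py "[4,110,300]"
```

```text
t 0.8 local mm [-531.3 -313.   296.2] rot [-3.14  -0.     0.369] F local [ 0.4 -0.2 -0.1] w 0.0002
tool units [ 17.84 -14.11  -0.13] yaw units -0.0
```

Call:
jog_arm([
  [0.5,-0.4,0,0,0],
  [0.8,-0.6,0,0,0],
  [0.8,-0.6,0,0,0],
  [0.8,-0.6,0,0,0],
  [0.8,-0.6,0,0,0],
  [0.8,-0.6,0,0,0],
  [0.8,-0.6,0,0,0],
  [0.8,-0.6,0,0,0],
  [0.8,-0.6,0,0,0],
  [0.8,-0.6,0,0,0],
  [0.8,-0.6,0,0,0],
  [0.8,-0.6,0,0,0],
])

```text
clock: 2.0
position: [0.3508, -0.3049, 0.2967]
tool_rot: [-3.141, 0.0, 0.369]
force: [-0.7, -0.0, 0.7]
grip_width: 0.0
finger_force: 0.0
```

```bash
python3 w.py "[4,110,300]"
```

```text
t 2.0 local mm [-251.6 -102.4  296.7] rot [-3.141  0.     0.369] F local [-0.7  0.2  0.7] w 0.0
tool units [ 8.52 -7.08 -0.11] yaw units -0.01
```

Call:
jog_arm([
  [0.8,-0.7,0,0,0],
  [0.8,-0.7,0,0,0],
  [0.8,-0.7,0,0,0],
  [0.8,-0.7,0,0,0],
  [0.8,-0.7,0,0,0],
  [0.8,-0.7,0,0,0],
  [0.8,-0.7,0,0,0],
  [0.8,-0.7,0,0,0],
  [0.8,-0.7,0,0,0],
  [0.8,-0.6,0,0,0],
  [0.4,-0.2,0,0,0],
  [0,0,0,0,0],
])

```text
clock: 3.2
position: [0.5092, -0.0153, 0.2966]
tool_rot: [-3.141, 0.001, 0.371]
force: [-0.2, 0.2, -0.1]
grip_width: 0.0001
finger_force: 0.0
```

```bash
python3 w.py "[4,110,160]"
```

```text
t 3.2 local mm [  0.7 110.4 296.6] rot [-3.141e+00  1.000e-03  3.710e-01] F local [-0.1  0.3 -0.1] w 0.0001
tool units [0.11 0.01 4.55] yaw units 0.02
```

Call:
jog_arm([
  [0.1,0,0.7,0,0],
  [0,0,0.8,0,0],
  [0,0,0.8,0,0],
  [0,0,0.8,0,0],
  [0,0,0.8,0,0],
  [0,0,0.6,0,0],
  [0,0.2,0,0,0],
  [0,0.2,0,0,0],
  [0,0.2,0,0,0],
  [0,0,0,0,0],
])

```text
clock: 4.2
position: [0.5187, -0.0337, 0.1632]
tool_rot: [3.141, -0.001, 0.367]
force: [0.3, -0.3, -0.1]
grip_width: -0.0001
finger_force: 0.0
```

```bash
python3 w.py "[4,-12,160]"; python3 -c "
from h import *
f=grab('top','top1');s=grab('side','side1')
a=f['pixels'][165:290,360:510,::-1];b=s['pixels'][215:340,270:420,::-1]
cv2.imwrite('pics/c1.png',cv2.resize(np.hstack([a,b]),None,fx=2.6,fy=2.6,interpolation=cv2.INTER_CUBIC))"
```

```text
t 4.2 local mm [  2.9  89.8 163.2] rot [ 3.141e+00 -1.000e-03  3.670e-01] F local [ 0.2 -0.4 -0.1] w -0.0001
tool units [0.04 3.39 0.11] yaw units -0.03
```

View pics/c1.png

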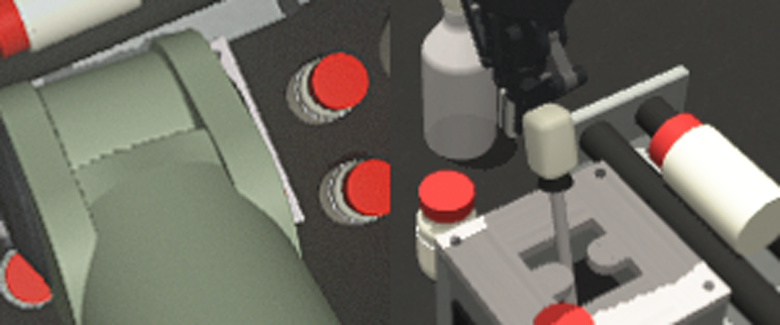

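In this picture the closed fingers stand just left of the grip and in line with it. The arm hides the gate from the top camera. I'll start pushing right.

Call:
jog_arm([
  [0,0.25,0,0,0],
  [0,0.25,0,0,0],
  [0,0.25,0,0,0],
  [0,0.25,0,0,0],
  [0,0.25,0,0,0],
  [0,0.25,0,0,0],
])

```text
clock: 4.9
position: [0.5421, -0.0712, 0.1703]
tool_rot: [3.136, -0.018, 0.372]
force: [-4.3, 19.5, 113.5]
grip_width: -0.0003
finger_force: 53.1
```

```bash
python3 w.py "[4,-12,160]"
```

```text
t 4.9 local mm [ 11.2  46.4 170.3] rot [ 3.136 -0.018  0.372] F local [  3.   19.8 113.5] w -0.0003
tool units [-0.25  1.95  0.34] yaw units 0.04
```

The upward force is 113 N. The bulge of the shut fingers' linkage has probably landed on top of the grip. I'll lift off straight away.

Call:
jog_arm([
  [0,0,-0.4,0,0],
  [0,0,-0.4,0,0],
  [0,0,-0.4,0,0],
])

```text
clock: 5.2
position: [0.5341, -0.0745, 0.199]
tool_rot: [-3.142, 0.0, 0.369]
force: [0.2, -0.1, -0.2]
grip_width: -0.0002
finger_force: 0.0
```

```bash
python3 w.py "[4,110,190]"
```

```text
t 5.2 local mm [  2.6  46.2 199. ] rot [-3.142  0.     0.369] F local [ 0.1 -0.1 -0.2] w -0.0002
tool units [ 0.05 -2.13  0.3 ] yaw units -0.0
```

Call:
jog_arm([
  [0,-0.1,-0.5,0,0],
  [0,-0.2,-0.8,0,0],
  [0,-0.3,-0.8,0,0],
  [0,-0.4,-0.8,0,0],
  [0,-0.6,-0.2,0,0],
  [0,-0.6,0,0,0],
  [0,-0.3,0,0,0],
  [0,0,0,0,0],
])

```text
clock: 6.0
position: [0.5068, -0.0034, 0.2911]
tool_rot: [-3.141, 0.001, 0.371]
force: [0.6, 0.4, -0.7]
grip_width: -0.0002
finger_force: 0.0
```

```bash
python3 w.py "[4,110,190]"; python3 -c "
from h import *
f=grab('top','top2');s=grab('side','side2')
a=f['pixels'][165:290,360:510,::-1];b=s['pixels'][240:365,270:420,::-1]
cv2.imwrite('pics/c2.png',cv2.resize(np.hstack([a,b]),None,fx=2.6,fy=2.6,interpolation=cv2.INTER_CUBIC))"
```

```text
t 6.0 local mm [  2.7 122.4 291.1] rot [-3.141e+00  1.000e-03  3.710e-01] F local [ 0.7  0.1 -0.7] w -0.0002
tool units [0.04 0.41 3.37] yaw units 0.02
```

View pics/c2.png

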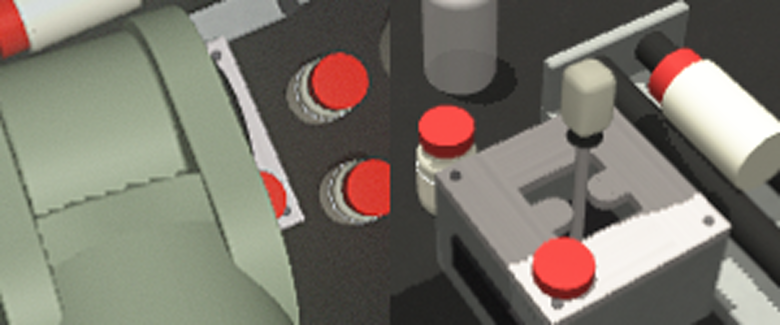

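Everything is undisturbed, and the cap is still in its place. The lever has moved toward centre, with the grip at side pixel (346.2,277.7). I'll fit its lean from this.

```bash
cat > lev.py <<'E'
from m import *
g,_=gear()
def pt(a,f,s=.16,off=(0,0)):
    d=np.array([np.tan(f),-np.tan(a),1.]); d/=np.linalg.norm(d)
    return world(g,np.array([0,0,.03])+d*s)
def fit(f,obs):  # obs: (pixel,s)
    r=least_squares(lambda x:np.r_[tuple((proj(f,pt(*x,s))[0]-np.array(p)) for p,s in obs)],[0,0]); return r.x,r.fun
if __name__=='__main__':
    import sys
    x=eval(sys.argv[2]); print(fit(load(sys.argv[1]),[(x,.16)]))
E
python3 lev.py side0 "(331.5,269.2)"; python3 lev.py side2 "(346.2,277.7)"
python3 -c "
from h import *
import cv2
for n in('side0','side2'):
    p=load(n)['pixels'][235:310,300:380].astype(int)
    m=(p.min(2)>105)&(p[:,:,0]-p[:,:,2]>8)&(p[:,:,0]-p[:,:,1]<25)
    k,l,st,c=cv2.connectedComponentsWithStats(m.astype('uint8'))
    for i in range(1,k):
        if st[i,4]>60: print(n,st[i],c[i]+[300,235])"
```

```text
(array([-0.32741375,  0.03989074]), array([5.68434189e-14, 0.00000000e+00]))
(array([-0.09066949,  0.07115243]), array([0., 0.]))
side0 [ 21  20  21  28 413] [331.57869249 269.63438257]
side0 [ 35  42  45  33 860] [355.8        295.66860465]
side0 [  0  53  34  22 550] [317.44545455 300.41272727]
side2 [   0   27   80   48 1670] [340.87245509 292.98562874]
```

```bash
python3 -c "
from h import *
print(np.round(bot.observe()['qpos'],3))"
```

```text
[ 0.26   0.296 -0.459  1.812  0.148  1.067 -1.456]
```

Call:
jog_arm([
  [0,0,0,1,0],
  [0,0,0,1,0],
  [0,0,0,1,0],
  [0,0,0,1,0],
])

```text
clock: 6.5
position: [0.5075, -0.0053, 0.2909]
tool_rot: [3.141, 0.001, 0.044]
force: [0.4, 0.7, -0.2]
grip_width: 0.0003
finger_force: 0.0
```

```bash
python3 -c "
from h import *
print(np.round(bot.observe()['qpos'],3))"; python3 w.py
```

```text
[ 0.215  0.291 -0.401  1.814  0.128  1.063 -1.76 ]
t 6.5 local mm [  2.6 120.4 290.9] rot [3.141e+00 1.000e-03 4.400e-02] F local [ 0.6  0.5 -0.2] w 0.0003
```

Call:
jog_arm([
  [0,0,0,-1,0],
  [0,0,0,-1,0],
  [0,0,0,-1,0],
  [0,0,0,-1,0],
  [0,0,0,-1,0],
  [0,0,0,-1,0],
  [0,0,0,-1,0],
  [0,0,0,-1,0],
  [0,0,0,-1,0],
  [0,0,0,-1,0],
  [0,0,0,-1,0],
  [0,0,0,-1,0],
])

```text
clock: 7.7
position: [0.5074, -0.0053, 0.2909]
tool_rot: [-3.141, 0.0, 1.011]
force: [0.8, -0.8, 0.2]
grip_width: -0.0001
finger_force: 0.0
```

Call:
jog_arm([
  [0,0,0,-1,0],
  [0,0,0,-1,0],
  [0,0,0,-1,0],
  [0,0,0,-1,0],
  [0,0,0,-1,0],
  [0,0,0,-1,0],
  [0,0,0,-1,0],
  [0,0,0,-1,0],
  [0,0,0,-1,0],
  [0,0,0,-1,0],
  [0,0,0,-1,0],
  [0,0,0,-0.7,0],
])

```text
clock: 8.9
position: [0.5074, -0.0054, 0.2909]
tool_rot: [-3.141, -0.0, 1.947]
force: [-0.1, 0.3, -0.7]
grip_width: 0.0
finger_force: 0.0
```

```bash
python3 -c "
from h import *
print(np.round(bot.observe()['qpos'],3))"; python3 w.py "[8,70,180]"
```

```text
[ 0.491  0.347 -0.763  1.801  0.266  1.1    0.011]
t 8.9 local mm [  2.6 120.4 290.9] rot [-3.141 -0.     1.947] F local [-0.   0.3 -0.7] w 0.0
tool units [-1.68  0.17  3.7 ] yaw units 19.72
```

Call:
jog_arm([
  [-0.2,0.1,0.6,0,0],
  [-0.2,0.07,0.8,0,0],
  [-0.2,0,0.8,0,0],
  [-0.2,0,0.8,0,0],
  [-0.2,0,0.7,0,0],
  [-0.2,0,0,0,0],
  [-0.3,0,0,0,0],
  [0,0,0,0,0],
])

```text
clock: 9.7
position: [0.5294, -0.0459, 0.1812]
tool_rot: [3.141, 0.001, 1.943]
force: [0.1, -0.3, 0.3]
grip_width: -0.0
finger_force: 0.0
```

Call:
jog_arm([
  [-0.2,0,0,0,0],
  [-0.2,0,0,0,0],
  [-0.2,0,0,0,0],
  [-0.2,0,0,0,0],
])

```text
clock: 10.1
position: [0.5375, -0.0672, 0.1805]
tool_rot: [3.141, 0.0, 1.945]
force: [1.1, -0.2, 1.4]
grip_width: -0.0
finger_force: 0.0
```

```bash
python3 w.py "[8,-22,180]"
```

```text
t 10.1 local mm [  8.3  51.8 180.5] rot [3.141 0.    1.945] F local [ 1.  -0.6  1.4] w -0.0
tool units [-2.46 -0.02  0.02] yaw units 19.69
```

Call:
jog_arm([
  [-0.2,0,0,0,0],
  [-0.2,0,0,0,0],
  [-0.2,0,0,0,0],
  [-0.2,0,0,0,0],
])

```text
clock: 10.5
position: [0.5461, -0.0892, 0.1803]
tool_rot: [-3.142, -0.0, 1.945]
force: [-1.9, 3.1, 2.0]
grip_width: 0.0001
finger_force: 1.5
```

```bash
python3 w.py "[8,-22,180]"
```

```text
t 10.5 local mm [  8.4  28.2 180.3] rot [-3.142 -0.     1.945] F local [-0.7  3.6  2. ] w 0.0001
tool units [-1.67 -0.02  0.01] yaw units 19.7
```

Call:
jog_arm([
  [-0.2,0,0,0,0],
  [-0.2,0,0,0,0],
  [-0.2,0,0,0,0],
  [-0.2,0,0,0,0],
  [-0.2,0,0,0,0],
])

```text
clock: 11.0
position: [0.557, -0.1175, 0.1801]
tool_rot: [-3.141, -0.0, 1.945]
force: [-0.5, 2.9, -2.0]
grip_width: 0.0002
finger_force: 1.1
```

```bash
python3 w.py "[8,-22,180]"
```

```text
t 11.0 local mm [  8.3  -2.1 180.1] rot [-3.141 -0.     1.945] F local [ 0.6  2.8 -2. ] w 0.0002
tool units [-0.66 -0.01  0.  ] yaw units 19.69
```

Call:
jog_arm([
  [-0.2,0,0,0,0],
  [-0.2,0,0,0,0],
  [-0.15,0,0,0,0],
  [-0.1,0,0,0,0],
  [0,0,0,0,0],
])

```text
clock: 11.5
position: [0.5641, -0.1356, 0.1803]
tool_rot: [-3.142, 0.0, 1.944]
force: [-0.0, 1.1, 0.2]
grip_width: 0.0
finger_force: 0.5
```

```bash
python3 w.py "[8,-24,180]"; python3 -c "
from h import *
s=grab('side','side3')
b=s['pixels'][240:390,270:430,::-1]
cv2.imwrite('pics/c3.png',cv2.resize(b,None,fx=4,fy=4,interpolation=cv2.INTER_CUBIC))"
```

```text
t 11.5 local mm [  8.5 -21.6 180.3] rot [-3.142  0.     1.944] F local [0.4 1.1 0.2] w 0.0
tool units [-0.08 -0.02  0.01] yaw units 19.69
```

View pics/c3.png

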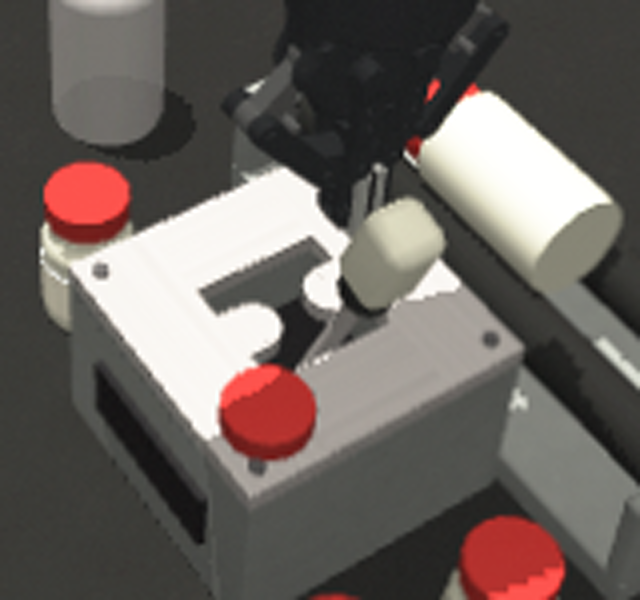

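The lever now leans right, with the grip at crop (393,255), which is image (368.3,303.8). The cap has not moved.

```bash
python3 lev.py side3 "(368.3,303.8)"
```

```text
(array([0.3107447 , 0.07731932]), array([-2.84217094e-13,  2.95585778e-12]))
```

Call:
jog_arm([
  [0.3,0,0,0,0],
  [0.5,0,0,0,0],
  [0.3,0,-0.6,0,0],
  [0,0,-0.8,0,0],
  [0,0,-0.8,0,0],
  [0,0,-0.8,0,0],
  [0,0,-0.6,0,0],
  [0,0,0,0,0],
])

```text
clock: 12.35
position: [0.5528, -0.1032, 0.292]
tool_rot: [3.138, 0.003, 1.946]
force: [1.0, 0.1, -0.4]
grip_width: -0.0001
finger_force: 0.0
```

Call:
jog_arm([
  [0,0,0,1,0],
  [0,0,0,1,0],
  [0,0,0,1,0],
  [0,0,0,1,0],
  [0,0,0,1,0],
  [0,0,0,1,0],
  [0,0,0,1,0],
  [0,0,0,1,0],
  [0,0,0,1,0],
  [0,0,0,1,0],
])

```text
clock: 13.35
position: [0.5517, -0.1035, 0.2888]
tool_rot: [3.142, -0.0, 1.142]
force: [-0.9, -0.2, -0.5]
grip_width: 0.0001
finger_force: 0.0
```

Call:
jog_arm([
  [0,0,0,1,0],
  [0,0,0,1,0],
  [0,0,0,1,0],
  [0,0,0,1,0],
  [0,0,0,1,0],
  [0,0,0,1,0],
  [0,0,0,1,0],
  [0,0,0,1,0],
  [0,0,0,1,0],
  [0,0,0,0.7,0],
  [0,0,0,0,0],
])

```text
clock: 14.45
position: [0.5517, -0.1035, 0.2888]
tool_rot: [-3.142, -0.0, 0.369]
force: [-0.2, -0.4, 0.2]
grip_width: 0.0002
finger_force: 0.0
```

```bash
python3 w.py "[-45,-46,175]"
```

```text
t 14.45 local mm [  8.5  12.9 288.8] rot [-3.142 -0.     0.369] F local [-0.4 -0.3  0.2] w 0.0002
tool units [-1.78  1.96  3.79] yaw units -0.01
```

Call:
jog_arm([
  [-0.5,0.4,0,0,0],
  [-0.6,0.6,0,0,0],
  [-0.5,0.6,0,0,0],
  [-0.2,0.36,0,0,0],
  [0,0,0,0,0],
  [0,0,0.7,0,0],
  [0,0,0.8,0,0],
  [0,0,0.8,0,0],
  [0,0,0.8,0,0],
  [0,0,0.6,0,0],
  [0,0,0,0,0],
])

```text
clock: 15.55
position: [0.5223, -0.1769, 0.1754]
tool_rot: [-3.139, 0.002, 0.371]
force: [-0.6, 0.2, 0.3]
grip_width: 0.0001
finger_force: 0.0
```

```bash
python3 w.py "[-15,-46,175]"
```

```text
t 15.55 local mm [-45.5 -45.  175.4] rot [-3.139e+00  2.000e-03  3.710e-01] F local [-0.5  0.4  0.3] w 0.0001
tool units [1.02 0.03 0.01] yaw units 0.02
```

Call:
jog_arm([
  [0.25,0,0,0,0],
  [0.25,0,0,0,0],
  [0.25,0,0,0,0],
  [0.25,0,0,0,0],
  [0.2,0,0,0,0],
])

```text
clock: 16.05
position: [0.5571, -0.1655, 0.1776]
tool_rot: [3.141, -0.0, 0.369]
force: [-2.7, -1.2, 2.9]
grip_width: 0.0
finger_force: 1.3
```

```bash
python3 w.py "[25,-46,175]"
```

```text
t 16.05 local mm [ -8.8 -46.9 177.6] rot [ 3.141 -0.     0.369] F local [-2.9 -0.2  2.9] w 0.0
tool units [ 1.13 -0.03  0.09] yaw units -0.0
```

Call:
jog_arm([
  [0.2,0,0,0,0],
  [0.2,0,0,0,0],
  [0.2,0,0,0,0],
  [0.2,0,0,0,0],
  [0.15,0,0,0,0],
])

```text
clock: 16.55
position: [0.5834, -0.1552, 0.1772]
tool_rot: [-3.141, 0.0, 0.369]
force: [-2.2, -0.6, -1.1]
grip_width: -0.0002
finger_force: 0.9
```

```bash
python3 w.py "[25,-46,175]"
```

```text
t 16.55 local mm [ 19.4 -46.8 177.2] rot [-3.141  0.     0.369] F local [-2.3  0.2 -1.1] w -0.0002
tool units [ 0.19 -0.03  0.07] yaw units -0.0
```

Call:
jog_arm([
  [0.1,0,0,0,0],
  [0.1,0,0,0,0],
  [0.1,0,0,0,0],
])

```text
clock: 16.85
position: [0.5915, -0.1522, 0.1773]
tool_rot: [3.142, 0.0, 0.369]
force: [-1.9, -0.3, -1.2]
grip_width: 0.0001
finger_force: 0.9
```

```bash
python3 w.py
```

```text
t 16.85 local mm [ 28.  -47.  177.3] rot [3.142 0.    0.369] F local [-1.9  0.4 -1.2] w 0.0001
```

Not at the stop yet; I'll push on gently.

Call:
jog_arm([
  [0.07,0,0,0,0],
  [0.07,0,0,0,0],
  [0,0,0,0,0],
])

```text
clock: 17.15
position: [0.5949, -0.1509, 0.177]
tool_rot: [-3.141, 0.001, 0.369]
force: [-4.5, -0.7, -0.3]
grip_width: 0.0001
finger_force: 2.2
```

```bash
python3 w.py
```

```text
t 17.15 local mm [ 31.7 -46.9 177. ] rot [-3.141e+00  1.000e-03  3.690e-01] F local [-4.5  0.9 -0.3] w 0.0001
```

Call:
jog_arm([
  [0.07,0,0,0,0],
  [0.07,0,0,0,0],
  [0,0,0,0,0],
])

```text
clock: 17.45
position: [0.5969, -0.1503, 0.1765]
tool_rot: [-3.141, 0.005, 0.368]
force: [-16.2, -4.2, 2.5]
grip_width: -0.0001
finger_force: 7.9
```

```bash
python3 w.py
```

```text
t 17.45 local mm [ 33.8 -47.1 176.5] rot [-3.141  0.005  0.368] F local [-16.6   1.9   2.5] w -0.0001
```

The force has risen to 16 N, so the lever is at its stop. Now I'll back off, lift clear and check.

Call:
jog_arm([
  [-0.3,0,0,0,0],
  [-0.6,0,0,0,0],
  [-0.7,0,0,0,0],
  [-0.4,0,-0.6,0,0],
  [0,0,-0.8,0,0],
  [-0.3,0,-0.8,0,0],
  [-0.8,0,-0.8,0,0],
  [-0.8,0,-0.5,0,0],
  [-0.8,0,0,0,0],
  [-0.5,0,0,0,0],
  [0,0,0,0,0],
  [0,0,0,0,0],
])

```text
clock: 18.65
position: [0.4542, -0.2052, 0.2823]
tool_rot: [3.141, -0.001, 0.369]
force: [-0.8, -0.5, -0.0]
grip_width: -0.0002
finger_force: 0.0
```

```bash
python3 w.py; python3 -c "
from h import *
f=grab('top','top4');s=grab('side','side4')
a=f['pixels'][165:290,360:510,::-1];b=s['pixels'][240:365,270:420,::-1]
cv2.imwrite('pics/c4.png',cv2.resize(np.hstack([a,b]),None,fx=2.6,fy=2.6,interpolation=cv2.INTER_CUBIC))"
```

```text
t 18.65 local mm [-119.2  -46.9  282.3] rot [ 3.141e+00 -1.000e-03  3.690e-01] F local [-0.9 -0.2 -0. ] w -0.0002
```

View pics/c4.png

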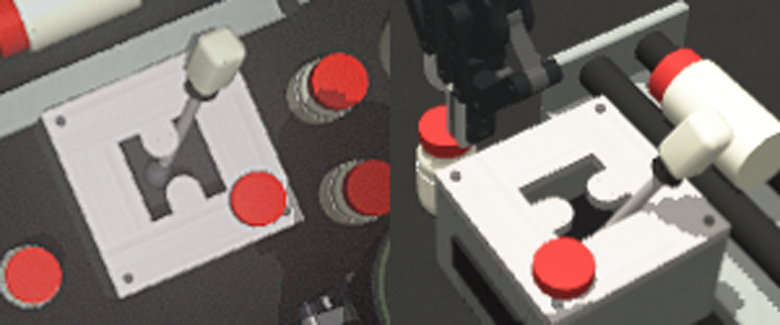

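Both views show the lever in the right-ahead slot: the grip is at side (388,295) and top (443,188), and the cap and jars are in place. I'll check the angles.

```bash
python3 lev.py side4 "(388.1,295)"; python3 lev.py top4 "(442.7,188.1)"
```

```text
(array([0.30182892, 0.3992178 ]), array([1.13686838e-13, 0.00000000e+00]))
(array([0.30811316, 0.37153949]), array([-8.99831321e-11,  1.77550419e-10]))
```

```bash
python3 -c "
from workcell import bot
print(bot.job_done())"
```

```text
the job is handed in; nothing more can be done
None
```

I handed the job in with the lever home in third slot (about 0.30 rad right and 0.37 to 0.40 rad forward from the images), the hand clear and the cap and jars unmoved in the last pictures; my first push pressed down on the grip at about 113 N (wrist limit 120 N) before I lifted off, and the judge returned no verdict.

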